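Load, cover and start the buckle tumbler

TASK

Put the rectangular brass buckle into the tumbler's steel bowl, then lift the cover off its sloping stand and set it down gently on the bowl so that it sits level and seated all round. Then wind the timer wheel clockwise (seen from above) as far as its stop. Leave the cover seated, and leave the round ring, the tea glass and the jar where they are.

Things in the scene. Friction and masses are not known exactly. Their poses are not given: they have to be found in the camera images.
- tumbler: Fixed grey bench machine, a low housing 350 x 170 mm, top 50 mm above the bench, the open steel bowl on its far half and the timer wheel on its near half. Origin under its centre on the bench; x runs from the wheel to the bowl (bowl axis at x = +95 mm, wheel axis at x = -95 mm), z up. It may stand on the left or the right of the bench.
- bowl_rim (a point): Centre of the bowl's mouth, at the height of the rim, 125 mm above the bench. Bowl outside diameter 140 mm, wall 4 mm, clear mouth at least 126 mm. Axes as the tumbler's.
- bowl_floor (a point): Centre of the bowl's inner floor, 69 mm below the rim and 56 mm above the bench.
- timer (a joint): Angle of the wind-up timer wheel in rad; grows as it is turned clockwise seen from above; it ends on a stop at 4.0 and stays where it is left (it needs about 0.15 N m). At the stop its steel pointer lies over the index mark on the housing's near end.
- timer_grip (a point): Grip point on the wheel's vertical axis, 124 mm above the bench. Spoked dark steel wheel, 124 mm diameter (rim top 101 mm above the bench), with a black upright bar across its hub: 64 mm long along this point's x, 16 mm wide along y, from 105 to 139 mm above the bench. Axes turn with the wheel; the pointer is on +x.
- stand: Fixed plywood stand 170 mm wide whose face slopes 0.55 rad (31.5 degrees) from level, falling away from the robot (towards the stand's +x). The cover leans on it against two steel pins 12 mm thick, 22 mm proud of the face near its lower, far edge. Origin under its centre on the bench, z up. It stands on the other side from the tumbler.
- cover: Loose round aluminium cover, about 0.3 kg: flange 156 mm wide, 5 mm thick; below it a locating disc 116 mm wide, 8 mm deep that enters the bowl; above it a black round knob. Origin on its axis at the flange's underside (the face that rests on the rim); z out through the knob. It starts leaning on the stand, z tilted 31.5 degrees from vertical towards the stand's +x.
- cover_knob (a point): Middle of the cover's knob, 29 mm above the cover's origin along its z; the knob is a cylinder 30 mm in diameter and 34 mm tall along the cover's axis (12 to 46 mm above the cover's origin). Axes as the cover's.
- buckle: Loose rectangular brass buckle lying flat: a frame 80 mm long (y) by 54 mm wide (x), 12 mm thick, bars 12 mm wide, with a middle bar along x. Origin at the centre of its underside.
- ring: Loose round brass ring, 64 mm outside and 44 mm inside diameter, 12 mm thick, lying flat; it stays. Origin at the centre of its underside. It and the buckle may have changed places.
- glass: Tea glass 62 mm in diameter, 85 mm tall, standing beyond the work; origin under its centre.
- tin: Terracotta-coloured jar with a dark lid, 70 mm in diameter, 100 mm tall, standing beyond the work; origin under its centre.

How it is judged (in metres and radians):
On the way, in this order (a step that is already met when the one before it is completed fails the run):
1. the buckle is in the bowl (horizontal distance between buckle and bowl_floor below 0.06 m and z of buckle in the frame of bowl_floor between -0.01 and 0.04 m), for 0.2 s.
2. the cover is seated level on the bowl, with the buckle inside, and let go (all of step 1 and horizontal distance between cover and bowl_rim below 0.01 m and z of cover in the frame of bowl_rim between -0.003 and 0.003 m and angle between cover's own z axis and vertical below 0.035 rad and contact force between cover and the fingers below 0.1 N), for 0.3 s.
3. the timer wheel is wound to its stop, with the cover still seated (value of joint timer above 3.88 rad and horizontal distance between cover and bowl_rim below 0.01 m and z of cover in the frame of bowl_rim between -0.003 and 0.003 m and angle between cover's own z axis and vertical below 0.035 rad), for 0.2 s.
At the end, for the whole second after the job is handed in: Buckle in the bowl (within 60 mm of its axis, under 40 mm above its floor); cover seated on the rim: axis within 10 mm of the bowl's, flange within 3 mm of rim height, tilted under 2 degrees; timer above 3.88 rad (stop at 4.0); cover and buckle at rest (all of step 1 and all of step 3 and linear speed of each of cover, buckle below 0.02 m/s); the robot touches nothing.
It fails at once if the cover drops or bangs onto the bowl (faster than 0.25 m/s in the last 20 mm above the rim) (horizontal distance between cover and bowl_rim below 0.03 m and z of cover in the frame of bowl_rim below 0.02 m and linear speed of cover above 0.25 m/s).
It fails at once if the round ring is moved more than 20 mm (distance of ring from where it was at the start of the episode above 0.02 m).
It fails at once if the tea glass is moved more than 20 mm (distance of glass from where it was at the start of the episode above 0.02 m).
It fails at once if the jar is moved more than 20 mm (distance of tin from where it was at the start of the episode above 0.02 m).
It also fails if it takes over 72 s, if anything falls off the work surface, if the arm or the gripper's body presses on something with over 40 N, if the wrist force passes 120 N, or if a joint passes its speed limit or range.

ROBOT

A 6-joint arm with a two-finger parallel gripper is mounted at the origin on the work surface. World frame = base frame: x ahead of the robot, y to its left, z up, the work surface at z = 0. Lengths are in mm, angles in rad, forces in N, time in s.
With the tool pointing down it reaches from about 350 to 775 mm from the base axis. Payload 7.3 kg.
Tool frame: the origin (TCP) lies on the front face of the gripper's body, between the roots of the fingers; the fingertips stand 66 mm ahead of it and the grasp point (between the pads) lies 47 mm ahead of it (bot.tip_extent is the distance from the TCP to the fingertips, in mm); z points along the fingers, y is the line along which they close (so a half turn about z gives the same grasp; the last joint's range is limited). The gripper opens to 92 mm and grips with 3 to 60 N. Pads are 19 mm wide; open, the fingers measure 130 mm over their backs; the gripper's body (75 mm by 190 mm) begins 47 mm behind the grasp point.
Start: joints at [-1.338, 0.342, 1.524, -0, 1.275, -0.146], TCP at [194.17, -487.787, 292.241] pointing down, gripper open.
Joint ranges: [-2.53, 2.53], [-0.77, 2.02], [0.04, 2.7], [-1, 4.14], [0.28, 2.66], [-3.11, 3.11]. Speed limits (rad/s): [2.57, 2.57, 3.14, 3.14, 3.14, 3.14].

INTERFACE

Orientations are given as [roll, pitch, yaw] about the fixed x, y, z axes, in that order (R = Rz(yaw) Ry(pitch) Rx(roll)).
In Python, from plant import readout, viewer, order, bot gives the robot as it stands.
- The arm moves only by the shell command python3 -m creep 'ROWS'. ROWS is text: rows parted by semicolons, each of 7 numbers parted by spaces: the shift along the world's x, y, z in m, then the turn, a rotation vector about the world's x, y, z in rad, then the opening in per cent of the stroke, from 0 (shut) to 100 (fully open). A call has 1 to 8 rows; each row shifts and turns the commanded pose from where the row before left it; what a row does not reach is not made up. A row lasts 1/12 s, in which the tool goes at most 41.7 mm and 7.16 degrees, less where a joint would pass 70% of its speed; a pose out of reach is approached as far as the arm can. A call is refused whole if a number of a shift passes 0.0417 or a number of a turn 0.125, either way. A call with a gripper value outside its range is refused whole. The fingers move at their own pace and stop on an object; the grip force is fixed at half the most. Time passes only in rows, so rows that do not move let the fingers close. It gives the time, the measured TCP pose, the force, the opening and the grip force at its end, in the units of the state.
- readout.get_obs(): the state, without advancing time (a new reading comes with each control period).
- viewer.capture(name): name is "scene" or "top" or "wrist"; returns the picture (480x640x3 uint8, red, green, blue); there is no depth.
- viewer.camera_info(name): a dict with "fx", "fy", "cx", "cy" (pixels), "origin" and "rotation" of the camera in the world. Camera axes: x right, y up, looking along -z (the intrinsics and any distortion apply to the point x, -y, -z); pixel columns grow to the right and rows downward; lengths in mm; the calibration is good to about 2 mm. The wrist camera is an equidistant fisheye: a pixel r from the principal point sees the ray r / f radians off the axis. A picture is of the moment at which its call begins: read the wrist's pose just before it. camera_info takes no time and is no camera call; for the wrist camera it gives the pose at the moment of the call.
- order.close_job(): hands the job in; it is judged then, once.
The state is a dict: "time": time; "joint_positions": joint angles; "dq": joint speeds; "tau": joint torques, N m; "tool_pos": TCP position; "tcp_rot": TCP orientation; "contact_force": force on the tool from outside, world axes, zero at the start; "moment": the same for the moment, N m; "grip_width": finger opening in mm; "finger_force": force on a finger pad.
Only numpy, scipy, OpenCV 4.12 (cv2) and the standard library are available. Lean on these libraries where they do the work, as an engineer would, in place of code of your own. Each camera call takes 0.05 s, during which the arm holds its last target. There are 200 camera calls.

## Working session

There is one attempt and no reset: what is moved stays moved. The work goes in short steps, Python scripts to look and compute and a shell command to move; the robot and the scene stay as the last step left them, time stands still between calls to the robot, and variables do not carry over. Pictures are saved under pics/ and viewed, at most 13 in all, crops included, and the job is handed in when it is done.

```bash
mkdir -p pics; ls; python3 - <<'E'
from plant import readout, viewer, order, bot
import cv2
for n in ("top","scene"):
    im=viewer.capture(n); cv2.imwrite(f"pics/{n}1.png",im[:,:,::-1]); 
    c=viewer.camera_info(n); print(n,c)
E
```

```text
pics
top {'fx': 452.40410251224813, 'fy': 452.40410251224813, 'cx': 317.9247339007163, 'cy': 246.41865307765832, 'origin': array([ 4.93337854e+02, -2.08028451e-01,  1.01473790e+03]), 'rotation': array([ 0.13267223, -0.02875464, -1.56143447])}
scene {'fx': 582.4347159759749, 'fy': 582.4347159759749, 'cx': 318.3001766194196, 'cy': 248.37261811466567, 'origin': array([1381.55005833,  246.6221956 ,  768.42229801]), 'rotation': array([8.93028866e-01, 1.01199548e-03, 1.89938293e+00])}
```

View pics/top1.png

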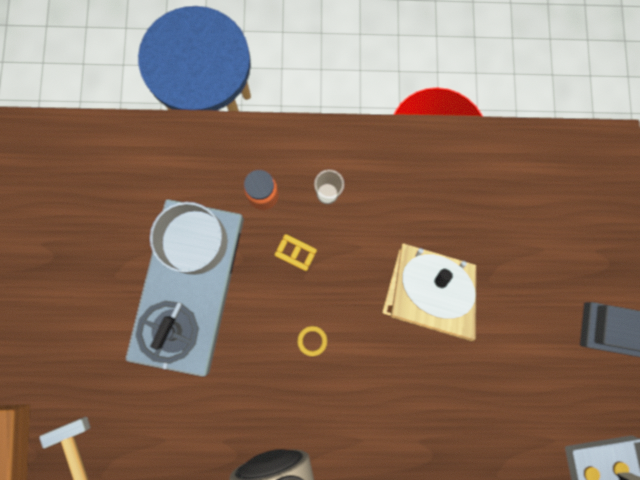

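View pics/scene1.png

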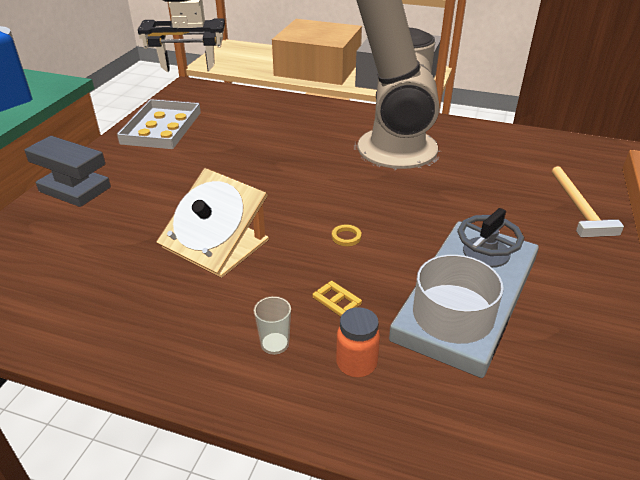

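Top view: the bowl is at about (188,238), the wheel hub at (167,332), the buckle at (296,252), the ring at (312,341), and the cover on its stand at (439,286) with its knob near (444,279). The jar and glass are beyond the work. The scene view agrees with this layout.

```bash
cat > h.py <<'E'
import numpy as np, cv2
from scipy.spatial.transform import Rotation as R
from scipy.optimize import least_squares
from plant import readout, viewer, order, bot
def ray(ci,u,v,fish=False):
    d=np.array([(u-ci['cx'])/ci['fx'],(v-ci['cy'])/ci['fy']])
    if fish:
        t=np.hypot(*d); d3=np.array([np.sin(t)*d[0]/max(t,1e-9),np.sin(t)*d[1]/max(t,1e-9),np.cos(t)])
    else: d3=np.array([*d,1.])
    return R.from_euler('xyz',ci['rotation']).apply([d3[0],-d3[1],-d3[2]])
def onplane(ci,u,v,z,fish=False):
    r=ray(ci,u,v,fish); o=np.array(ci['origin']); return o+r*(z-o[2])/r[2]
def proj(ci,P,fish=False):
    p=R.from_euler('xyz',ci['rotation']).inv().apply(np.atleast_2d(P)-ci['origin'])*[1,-1,-1]
    if fish:
        n=np.hypot(p[:,0],p[:,1]); k=np.arctan2(n,p[:,2])/np.maximum(n,1e-9)
        q=p[:,:2]*k[:,None]
    else: q=p[:,:2]/p[:,2:]
    return q*[ci['fx'],ci['fy']]+[ci['cx'],ci['cy']]
def st():
    o=readout.get_obs(); print('t',round(o['time'],2),'tcp',np.round(o['tool_pos'],1),'rot',np.round(o['tcp_rot'],3),'q',np.round(o['joint_positions'],2),'F',np.round(o['contact_force'],1),'w',np.round(o['grip_width'],1),np.round(o['finger_force'],1)); return o
E
python3 - <<'E'
from h import *
st()
ci=viewer.camera_info('top'); im=cv2.imread('pics/top1.png'); hsv=cv2.cvtColor(im,cv2.COLOR_BGR2HSV)
m=cv2.inRange(hsv,(20,130,120),(35,255,255))
for c in cv2.findContours(m,cv2.RETR_EXTERNAL,cv2.CHAIN_APPROX_NONE)[0]:
    if cv2.contourArea(c)<200: continue
    pts=np.array([onplane(ci,*p[0],11)[:2] for p in c],np.float32)
    print('yellow',cv2.minAreaRect(c)[0],cv2.minAreaRect(pts))
s=cv2.inRange(hsv,(0,0,200),(180,40,255))
for c in cv2.findContours(s,cv2.RETR_EXTERNAL,cv2.CHAIN_APPROX_NONE)[0]:
    if cv2.contourArea(c)>1500: print('white',cv2.fitEllipse(c))
for n,u,v,z in [('c1',168,201,50),('c2',242,214,50),('c3',207,376,50),('c4',127,360,50),('bowl',188.5,238,125),('pointer',180,305,103),('barA',155,347,139),('barB',172,318,139),('wheel',167,331.5,101),('jar',260,184,100),('glass',329,184,85)]:
    print(n,np.round(onplane(ci,u,v,z)[:2],1))
# knob & stand by triangulation, scene (201,209)/top (444,278.5) ; cover edge centres
def tri(a,b):
    cs=viewer.camera_info('scene'); A=ray(ci,*a);B=ray(cs,*b);A/=np.linalg.norm(A);B/=np.linalg.norm(B)
    M=np.c_[A,-B]; t=np.linalg.lstsq(M,np.array(cs['origin'])-ci['origin'],rcond=None)[0]
    p,q=ci['origin']+A*t[0],cs['origin']+B*t[1]; return np.round((p+q)/2,1),np.linalg.norm(p-q)
print('knob',tri((444,278.5),(201.5,209.5)));print('cover',tri((439,286),(208.5,215)))
print('bowl',tri((188.5,238),(458.5,282)))
# enlarged crops
a=cv2.resize(im[180:390,110:260],None,fx=2.6,fy=2.6,interpolation=2); b=cv2.resize(im[230:350,375:485],None,fx=3.5,fy=3.5,interpolation=2)
o=np.zeros((546,800,3),np.uint8);o[:a.shape[0],:390]=a[:546,:390];o[:420,400:785]=b;cv2.imwrite('pics/crop1.png',o)
E
```

```text
t 0.1 tcp [ 194.1 -487.5  291.6] rot [-3.14  -0.     0.379] q [-1.34  0.34  1.52 -0.    1.28 -0.15] F [-0.3  0.1 -0.3] w 91.6 0.0
yellow (312.0, 340.5) ((420.85577392578125, -16.8355655670166), (62.014991760253906, 61.065547943115234), 0.4009974002838135)
yellow (295.3000183105469, 251.9000244140625) ((614.758056640625, 22.610828399658203), (81.19465637207031, 55.2111701965332), 64.07030487060547)
white ((438.39141845703125, 286.0298767089844), (56.71388626098633, 77.27074432373047), 123.02078247070312)
white ((190.3095703125, 241.05116271972656), (52.42396926879883, 68.77652740478516), 48.65678787231445)
white ((336.1983947753906, 55.78175354003906), (124.57633972167969, 745.1053466796875), 90.65313720703125)
c1 [717.1 298.2]
c2 [690.9 138.1]
c3 [350.2 199.2]
c4 [381.4 364.1]
bowl [625.8 231. ]
pointer [494.5 247.1]
barA [415.9 280. ]
barB [469.9 251.2]
wheel [442.6 270.5]
jar [744.5  95.9]
glass [751.2 -48. ]
knob (array([ 553.2, -283.1,   99.6]), np.float64(0.09075298487510901))
cover (array([ 538.7, -278.5,   77.5]), np.float64(1.1286577910719466))
bowl (array([626.7, 233.7, 117.9]), np.float64(1.7291041985643547))
```

View pics/crop1.png

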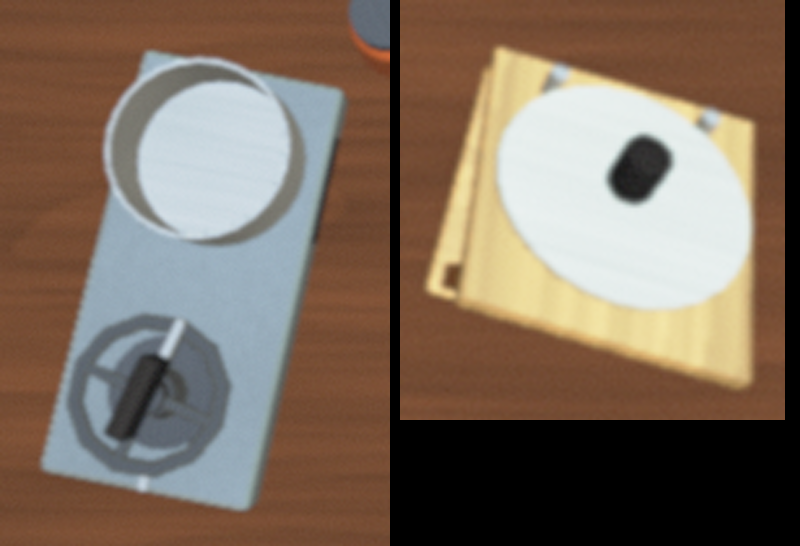

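```bash
python3 -m creep '.021 .0255 0 0 0 .037 100;.021 .0255 0 0 0 .037 100;.021 .0255 0 0 0 .037 100;.021 .0255 0 0 0 .037 100;.021 .0255 0 0 0 .037 100;.021 .0255 0 0 0 .037 100;.021 .0255 0 0 0 .037 100;.021 .0255 0 0 0 .037 100'
python3 -m creep '.021 .0255 0 0 0 .037 100;.021 .0255 0 0 0 .037 100;.021 .0255 0 0 0 .037 100;.021 .0255 0 0 0 .037 100;.021 .0255 0 0 0 .037 100;.021 .0255 0 0 0 .037 100;.021 .0255 0 0 0 .037 100;.021 .0255 0 0 0 .037 100'
python3 -m creep '.021 .0255 -.04 0 0 .037 100;.021 .0255 -.04 0 0 .037 100;.021 .0255 -.03 0 0 .037 100;.021 .0255 0 0 0 .037 100;0 0 0 0 0 0 100;0 0 0 0 0 0 100'
cat > lookbuckle.py <<'E'
from h import *
st(); ci=viewer.camera_info('wrist'); im=viewer.capture('wrist')[:,:,::-1].copy(); cv2.imwrite('pics/w1.png',im)
hsv=cv2.cvtColor(im,cv2.COLOR_BGR2HSV); m=cv2.inRange(hsv,(18,110,90),(36,255,255))
for c in cv2.findContours(m,cv2.RETR_EXTERNAL,cv2.CHAIN_APPROX_NONE)[0]:
    if cv2.contourArea(c)<300: continue
    pts=np.array([onplane(ci,*p[0],11,True)[:2] for p in c],np.float32)
    print(cv2.minAreaRect(c)[0],cv2.minAreaRect(pts))
c=viewer.camera_info('top')
P=[onplane(c,u,v,50)[:2] for u,v in((420.7,251.4),(463,264.3))]; d=P[0]-P[1]; print('stand yaw',np.arctan2(d[1],d[0])-np.pi/2)
E
python3 lookbuckle.py
```

```text
time: 0.77
tool_pos: [362.8, -282.3, 292.0]
tcp_rot: [-3.141, 0.0, 0.676]
contact_force: [0.7, -0.2, 0.2]
grip_width: 91.8
finger_force: 0.0
time: 1.43
tool_pos: [530.8, -78.2, 291.9]
tcp_rot: [-3.141, 0.0, 0.973]
contact_force: [0.1, 0.1, -0.1]
grip_width: 91.8
finger_force: 0.0
time: 1.93
tool_pos: [604.7, 11.8, 198.8]
tcp_rot: [-3.14, 0.001, 1.121]
contact_force: [0.2, -0.7, 0.8]
grip_width: 91.8
finger_force: 0.0
t 1.93 tcp [604.7  11.8 198.8] rot [-3.140e+00  1.000e-03  1.121e+00] q [-0.11  0.57  1.42 -0.    1.15  0.34] F [ 0.2 -0.7  0.8] w 91.8 0.0
(466.3793640136719, 459.0517272949219) ((639.820068359375, -311.52423095703125), (86.54851531982422, 21.073291778564453), 80.1220932006836)
(450.027587890625, 364.1706237792969) ((678.7014770507812, -168.12014770507812), (12.262300491333008, 324.0182800292969), 64.29641723632812)
(506.33831787109375, 317.5047302246094) ((724.40478515625, -137.62969970703125), (63.766658782958984, 27.4105281829834), 77.18838500976562)
(131.85000610351562, 317.5500183105469) ((410.0205993652344, 13.809532165527344), (64.37289428710938, 27.93426513671875), 49.66401290893555)
(325.0, 212.0) ((613.8917846679688, 23.847105026245117), (79.051513671875, 53.634300231933594), 64.22476196289062)
stand yaw -0.28612310244596584
```

```bash
python3 -m creep '.0095 .0116 -.03 0 0 0 100;0 0 -.03 0 0 0 100;0 0 -.03 0 0 0 100;0 0 -.03 0 0 0 100;0 0 -.01 0 0 0 100;0 0 0 0 0 0 100;0 0 0 0 0 0 30;0 0 0 0 0 0 30'
python3 -m creep '0 0 0 0 0 0 30;0 0 0 0 0 0 30;0 0 0 0 0 0 30;0 0 0 0 0 0 30;0 0 0 0 0 0 30;0 0 0 0 0 0 30'
```

```text
time: 2.65
tool_pos: [615.1, 21.5, 72.2]
tcp_rot: [3.138, -0.001, 1.118]
contact_force: [-0.1, 0.2, 0.6]
grip_width: 82.7
finger_force: 0.0
time: 3.15
tool_pos: [614.2, 22.1, 70.5]
tcp_rot: [3.141, -0.0, 1.119]
contact_force: [-0.9, 0.3, 4.3]
grip_width: 53.4
finger_force: 30.0
```

```bash
python3 -m creep '0 0 .02 0 0 0 30;0 0 .035 0 0 0 30;0 0 .035 0 0 0 30;0 0 .035 0 0 0 30;0 0 .035 0 0 0 30;.002 .03 .03 0 0 0 30;.002 .03 0 0 0 0 30;.002 .03 0 0 0 0 30'
python3 -m creep '.002 .03 0 0 0 0 30;.002 .03 0 0 0 0 30;.002 .03 0 0 0 0 30;.002 .03 0 0 0 0 30;0 0 0 0 0 0 30;0 0 0 0 0 0 30'
python3 - <<'E'
from h import *
o=st(); ci=viewer.camera_info('wrist'); im=viewer.capture('wrist')[:,:,::-1].copy()
for c,z,col in(((627.5,232),125,(0,0,255)),((441.5,268),101,(0,255,0))):
    r=70 if z==125 else 62
    P=[[c[0]+r*np.cos(a),c[1]+r*np.sin(a),z] for a in np.linspace(0,6.283,60)]
    for p in proj(ci,P,True): cv2.circle(im,tuple(int(x) for x in p),1,col,-1)
cv2.imwrite('pics/w2.png',im)
E
```

```text
time: 3.82
tool_pos: [620.6, 112.2, 261.9]
tcp_rot: [3.138, -0.002, 1.117]
contact_force: [1.1, -0.3, -2.1]
grip_width: 53.4
finger_force: 30.0
time: 4.32
tool_pos: [627.4, 233.2, 258.4]
tcp_rot: [-3.141, 0.001, 1.122]
contact_force: [-0.8, -0.5, -2.4]
grip_width: 53.4
finger_force: 30.0
t 4.32 tcp [627.4 233.2 258.4] rot [-3.141e+00  1.000e-03  1.122e+00] q [ 0.24  0.64  1.13 -0.    1.38  0.69] F [-0.8 -0.5 -2.4] w 53.4 30.0
```

View pics/w2.png

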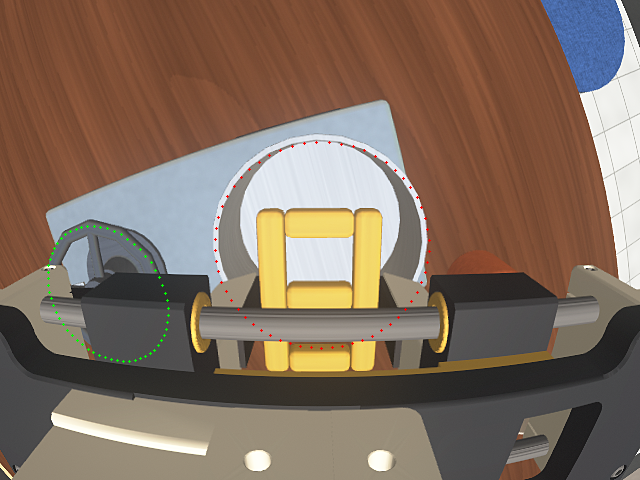

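The bowl rim in the wrist picture spans about x 214–427, with its top at y≈135. That is roughly 6 px (4 mm) above my overlay, which is fine for the buckle. Next I lower and release.

```bash
python3 -m creep '.001 .001 -.03 0 0 0 30;0 0 -.03 0 0 0 30;0 0 -.03 0 0 0 30;0 0 -.02 0 0 0 30;0 0 -.008 0 0 0 30;0 0 0 0 0 0 30;0 0 0 0 0 0 68;0 0 0 0 0 0 68'
python3 -m creep '0 0 0 0 0 0 68;0 0 0 0 0 0 68;0 0 .03 0 0 0 68;0 0 .035 0 0 0 68;0 0 .035 0 0 0 68;0 0 .03 0 0 0 68;0 -.03 .02 0 0 0 100;0 -.03 0 0 0 0 100'
python3 -m creep '-.015 -.03 0 0 0 0 100;-.015 -.03 0 0 0 0 100;-.015 -.03 0 0 0 0 100;-.015 -.03 0 0 0 0 100;0 0 0 0 0 0 100;0 0 0 0 0 0 100'
python3 - <<'E'
from h import *
o=st(); ci=viewer.camera_info('wrist'); im=viewer.capture('wrist')[:,:,::-1].copy();
P=[[628.5+70*np.cos(a),235+70*np.sin(a),125] for a in np.linspace(0,6.283,60)]
print('bowl px range',proj(ci,P,True).min(0),proj(ci,P,True).max(0))
cv2.imwrite('pics/w3.png',im)
t=viewer.capture('top')[:,:,::-1]; cv2.imwrite('pics/top2.png',t)
E
```

```text
time: 5.03
tool_pos: [630.2, 232.3, 143.8]
tcp_rot: [3.138, -0.002, 1.118]
contact_force: [0.5, -0.3, 0.3]
grip_width: 60.7
finger_force: 0.0
time: 5.7
tool_pos: [630.2, 173.7, 298.4]
tcp_rot: [3.132, -0.007, 1.122]
contact_force: [1.2, -0.1, 0.7]
grip_width: 71.4
finger_force: 0.0
time: 6.2
tool_pos: [568.8, 51.3, 292.8]
tcp_rot: [3.139, -0.001, 1.116]
contact_force: [-0.5, 0.2, 0.5]
grip_width: 91.7
finger_force: 0.0
t 6.2 tcp [568.8  51.3 292.8] rot [ 3.139e+00 -1.000e-03  1.116e+00] q [-0.04  0.43  1.39  0.    1.32  0.41] F [-0.5  0.2  0.5] w 91.7 0.0
bowl px range [189.10638511 -92.71682277] [379.93773248  69.89603907]
```

View pics/w3.png

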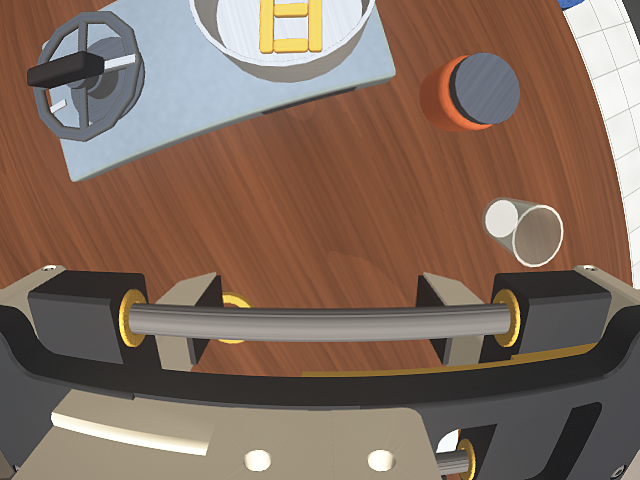

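The buckle lies in the bowl, at about (290,20). Next I go to the cover.

```bash
python3 -m creep '.002 -.0285 0 0 0 -.118 100;.002 -.0285 0 0 0 -.118 100;.002 -.0285 0 0 0 -.118 100;.002 -.0285 0 0 0 -.118 100;.002 -.0285 0 0 0 -.118 100;.002 -.0285 0 0 0 -.118 100;.002 -.0285 0 0 0 -.118 100;.002 -.0285 0 0 0 -.118 100'
python3 -m creep '.002 -.0285 0 0 0 -.118 100;.002 -.0285 0 0 0 -.118 100;.002 -.0285 0 0 0 -.118 100;.002 -.0285 0 0 0 -.118 100;0 0 0 0 0 0 100'
python3 -m creep '.004 -.002 -.012 .032 .1054 0 100;.004 -.002 -.012 .032 .1054 0 100;.004 -.002 -.012 .032 .1054 0 100;.004 -.002 -.012 .032 .1054 0 100;.004 -.002 -.012 .032 .1054 0 100;0 0 0 0 0 0 100;0 0 0 0 0 0 100'
cat > cov.py <<'E'
from h import *
o=st(); ci=viewer.camera_info('wrist'); im=viewer.capture('wrist')[:,:,::-1].copy()
hsv=cv2.cvtColor(im,cv2.COLOR_BGR2HSV)
Rt=R.from_euler('xyz',o['tcp_rot']).as_matrix(); print('tool z',np.round(Rt[:,2],3),'y',np.round(Rt[:,1],3))
n=np.array([.5227*np.cos(-.295),.5227*np.sin(-.295),.8525]); K=np.array([553.2,-283.1,99.6])
e1=np.cross([0,0,1],n);e1/=np.linalg.norm(e1);e2=np.cross(n,e1)
for h,r,col in((-24,78,(0,0,255)),(-17,15,(0,255,0)),(17,15,(255,0,255))):
    P=[K+n*h+r*(np.cos(a)*e1+np.sin(a)*e2) for a in np.linspace(0,6.283,60)]
    for p in proj(ci,P,True): cv2.circle(im,tuple(int(x) for x in p),1,col,-1)
cv2.imwrite('pics/w4.png',im); np.save('ci4.npy',ci,allow_pickle=True)
E
python3 cov.py
```

```text
time: 6.97
tool_pos: [586.0, -175.5, 291.4]
tcp_rot: [3.142, -0.001, 0.171]
contact_force: [0.2, 0.6, 1.5]
grip_width: 91.8
finger_force: 0.0
time: 7.38
tool_pos: [593.7, -293.5, 290.5]
tcp_rot: [3.14, -0.001, -0.305]
contact_force: [0.2, 0.3, -0.6]
grip_width: 91.7
finger_force: 0.0
time: 7.97
tool_pos: [614.1, -298.1, 225.7]
tcp_rot: [-3.141, 0.555, -0.293]
contact_force: [0.1, 0.0, -0.1]
grip_width: 91.9
finger_force: 0.0
t 7.97 tcp [ 614.1 -298.1  225.7] rot [-3.141  0.555 -0.293] q [-0.52  1.02  0.55 -0.14  2.11  1.31] F [ 0.1  0.  -0.1] w 91.9 0.0
tool z [-0.504  0.153 -0.85 ] y [-0.29  -0.957 -0.001]
```

View pics/w4.png

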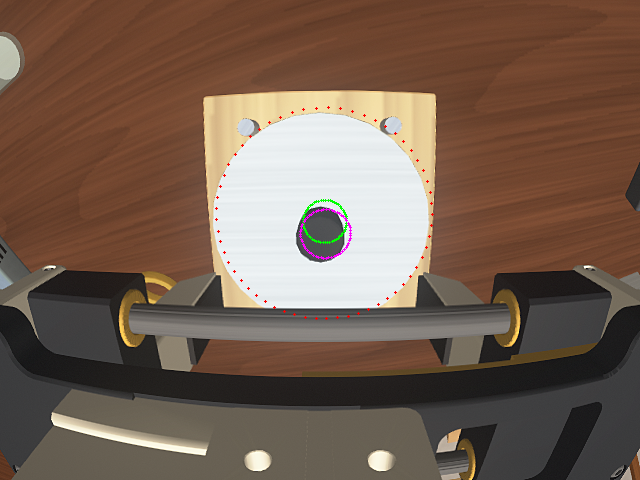

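The cover's flange spans x 212–429 with its top at y≈113, and the knob is at about (321,235). The overlay is off by (−4.5,+6) px, so I correct the knob to about (550.6,−278.9,101.8). The tilt and yaw match.

```bash
python3 -m creep '.0067 -.0021 -.0043 0 0 0 100;-.0115 .0035 -.0197 0 0 0 100;-.0115 .0035 -.0197 0 0 0 100;-.0115 .0035 -.0197 0 0 0 100;-.0057 .0017 -.0098 0 0 0 100;-.0057 .0017 -.0098 0 0 0 100;0 0 0 0 0 0 100;0 0 0 0 0 0 60'
python3 -m creep '0 0 0 0 0 0 38;0 0 0 0 0 0 36;0 0 0 0 0 0 34;0 0 0 0 0 0 33;0 0 0 0 0 0 33;0 0 0 0 0 0 33;0 0 0 0 0 0 33;0 0 0 0 0 0 33'
python3 -m creep '0 0 0 0 0 0 10;0 0 0 0 0 0 10;0 0 0 0 0 0 10'
python3 - <<'E'
from h import *
o=st()
E
```

```text
time: 8.68
tool_pos: [574.1, -287.6, 153.0]
tcp_rot: [3.138, 0.543, -0.298]
contact_force: [0.5, 0.7, 1.0]
grip_width: 88.8
finger_force: 0.0
time: 9.35
tool_pos: [573.8, -287.7, 148.2]
tcp_rot: [3.14, 0.551, -0.298]
contact_force: [0.6, 0.2, -0.4]
grip_width: 36.5
finger_force: 0.0
time: 9.6
tool_pos: [573.8, -287.4, 148.3]
tcp_rot: [3.141, 0.551, -0.297]
contact_force: [0.1, 1.7, -0.1]
grip_width: 29.6
finger_force: 30.0
t 9.6 tcp [ 573.8 -287.4  148.3] rot [ 3.141  0.551 -0.297] q [-0.53  0.96  0.88 -0.13  1.83  1.33] F [ 0.1  1.7 -0.1] w 29.6 30.0
```

```bash
python3 -m creep '.0025 -.0008 .0043 0 0 0 10;.005 -.0015 .0085 0 0 0 10;.01 -.003 .017 0 0 0 10;.0115 -.0035 .0197 0 0 0 10;.0115 -.0035 .0197 0 0 0 10;.005 -.0015 .02 -.032 -.1054 0 10;0 0 .02 -.032 -.1054 0 10;0 0 .02 -.032 -.1054 0 10'
python3 -m creep '0 0 .02 -.032 -.1054 0 10;0 0 .015 -.031 -.1004 0 10;0 0 0 0 0 0 10;0 0 0 0 0 0 10'
python3 - <<'E'
from h import *
o=st(); ci=viewer.camera_info('scene'); im=viewer.capture('scene')[:,:,::-1]; w=viewer.capture('wrist')[:,:,::-1]
cv2.imwrite('pics/sw1.png',np.hstack([cv2.resize(im[60:300,60:340],(467,400)),cv2.resize(w[60:440,150:490],(333,372)) if 0 else cv2.resize(w[60:460,150:483],(333,400))]))
E
```

```text
time: 10.27
tool_pos: [620.2, -302.0, 276.6]
tcp_rot: [3.141, 0.217, -0.297]
contact_force: [-0.6, -0.6, -2.7]
grip_width: 29.4
finger_force: 30.0
time: 10.6
tool_pos: [618.5, -301.5, 314.4]
tcp_rot: [3.14, 0.006, -0.298]
contact_force: [-0.3, 0.3, -2.6]
grip_width: 29.5
finger_force: 30.0
t 10.6 tcp [ 618.5 -301.5  314.4] rot [ 3.14   0.006 -0.298] q [-0.56  0.65  0.95 -0.    1.54  1.3 ] F [-0.3  0.3 -2.6] w 29.5 30.0
```

View pics/sw1.png

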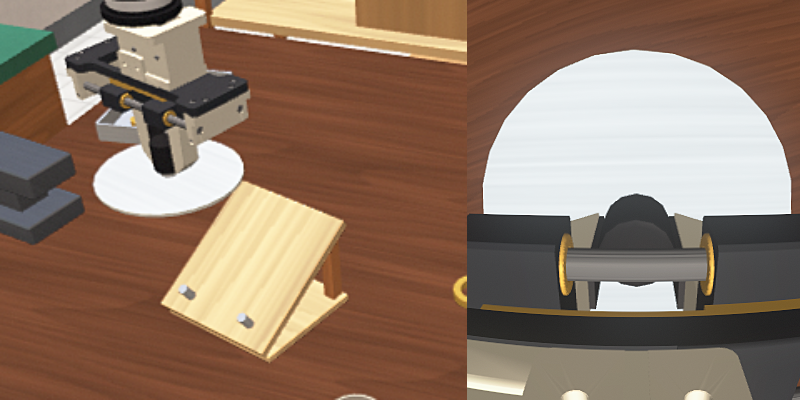

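The scene view shows the cover held level above the stand. In the wrist crop the flange is symmetric about the fingers. Next I fit the cover's position in the tool frame and the bowl's position.

```bash
cat > fit.py <<'E'
from h import *
o=st(); ci=viewer.camera_info('wrist'); im=viewer.capture('wrist')[:,:,::-1].copy(); cv2.imwrite('pics/w5.png',im)
Rt=R.from_euler('xyz',o['tcp_rot']); T=np.array(o['tool_pos'])
oc=Rt.inv().apply(ci['origin']-T); Rc=Rt.inv()*R.from_euler('xyz',ci['rotation'])   # cam in tool
np.save('cam.npy',np.r_[oc,Rc.as_euler('xyz')])
# cover flange contour, in tool frame
ct=dict(ci,origin=oc,rotation=Rc.as_euler('xyz'))
hsv=cv2.cvtColor(im,cv2.COLOR_BGR2HSV); m=cv2.inRange(hsv,(0,0,185),(180,45,255))
c=max(cv2.findContours(m[:270],cv2.RETR_EXTERNAL,cv2.CHAIN_APPROX_NONE)[0],key=cv2.contourArea)[:,0,:].astype(float)
hull=cv2.convexHull(c.astype(np.float32))[:,0,:]; print(c.min(0),c.max(0))
up=c[(c[:,1]<238)&(np.abs(c[:,0]-np.median(c[:,0]))>0)]
# keep only outer arc: points farther than 0.9 of max radius from arc centre
ctr=np.array([(c[:,0].min()+c[:,0].max())/2, c[:,1].min()+(c[:,0].max()-c[:,0].min())/2]); r=np.hypot(*(up-ctr).T); up=up[r>.9*np.median(r[up[:,1]<150])]
a=np.linspace(0,2*np.pi,721)
def circ(p): 
    Q=R.from_euler('xy',p[3:5]); return p[:3]+Q.apply(np.c_[78*np.cos(a),78*np.sin(a),0*a])
from scipy.spatial import cKDTree
def res(p): return np.r_[cKDTree(proj(ct,circ(p),True)).query(up)[0], p[3]*20,p[4]*20]
s=least_squares(res,[0,0,47+5+24,0,0],loss='soft_l1'); print('cover flange top centre in tool [x y z tiltx tilty]',np.round(s.x,3),'rms',np.sqrt(np.mean(res(s.x)[:-2]**2)),len(up))
# bowl in w2
im2=cv2.imread('pics/w2.png'); g=cv2.GaussianBlur(cv2.cvtColor(im2,cv2.COLOR_BGR2HSV)[:,:,1],(3,3),0).astype(float)
R2=R.from_euler('xyz',[-3.141,.001,1.122]); c2=dict(ci,origin=np.array([627.4,233.2,258.4])+R2.apply(oc),rotation=(R2*Rc).as_euler('xyz'))
P=[]
C=np.array([321,242.])
for t in np.deg2rad(np.arange(-172,-8,3)):
    rr=np.arange(90,125,.5); pts=C+rr[:,None]*[np.cos(t),np.sin(t)]
    v=cv2.remap(g.astype(np.float32),pts[:,0].astype(np.float32)[None],pts[:,1].astype(np.float32)[None],1)[0]
    k=np.argmax(np.gradient(v)); P.append(pts[k])
P=np.array(P)
def rb(p,z=125):
    return cKDTree(proj(c2,np.c_[p[0]+70*np.cos(a),p[1]+70*np.sin(a),0*a+z],True)).query(P)[0]
b=least_squares(rb,[628,234],loss='soft_l1'); print('bowl wrist',b.x,'med res',np.median(rb(b.x)))
# bowl in top2: white inner-floor + rim; outer rim by same search
tc=viewer.camera_info('top'); g=cv2.cvtColor(cv2.imread('pics/top2.png'),cv2.COLOR_BGR2GRAY).astype(np.float32); P=[]
q=proj(tc,[628,234,125])[0]
for t in np.deg2rad(np.arange(180,330,4)):
    rr=np.arange(31,44,.25); pts=(q+rr[:,None]*[np.cos(t),np.sin(t)]).astype(np.float32)
    v=cv2.remap(g,pts[:,0][None],pts[:,1][None],1)[0]; P.append(pts[np.argmin(np.gradient(v))])
P=np.array(P)
c2=tc
rt=lambda p: cKDTree(proj(tc,np.c_[p[0]+70*np.cos(a),p[1]+70*np.sin(a),0*a+125])).query(P)[0]
b=least_squares(rt,[628,234],loss='soft_l1'); print('bowl top',b.x,'med',np.median(rt(b.x)))
E
python3 fit.py
```

```text
t 10.7 tcp [ 619.1 -301.5  310.8] rot [ 3.142  0.01  -0.297] q [-0.56  0.66  0.95 -0.    1.54  1.3 ] F [ 0.6  0.5 -2.8] w 29.2 30.0
[166. 110.] [473. 269.]
cover flange top centre in tool [x y z tiltx tilty] [ 3.9980e+00 -4.7400e-01  7.6316e+01 -6.0000e-03  5.6000e-02] rms 0.584467273470332 387
bowl wrist [628.32612021 235.29172253] med res 1.3511235574271554
bowl top [634.40452766 235.21989519] med 1.5913043680427537
```

```bash
sed -e 's/^o=st.*$/ci=viewer.camera_info("wrist"); im=cv2.imread("pics\/w5.png"); k=np.load("cam.npy"); oc=k[:3]; Rc=R.from_euler("xyz",k[3:])/' -e '/^Rt=/d;/^oc=/d;/^np.save/d' -e '/^s=least/,$d' fit.py > fit2.py; cat >> fit2.py <<'E'
for ty in (-.05,0,.03,.06,.1):
    f=lambda p: res([p[0],p[1],p[2],p[3],ty])[:-2]
    s=least_squares(f,[4,0,76,0],loss='soft_l1'); print(ty,np.round(s.x,3),np.sqrt(np.mean(f(s.x)**2)))
E
python3 fit2.py
python3 -m creep '0 .015 0 0 0 0 10;0 .025 0 0 0 0 10;0 .03 0 0 0 0 10;0 .03 0 0 0 0 10;0 .03 0 0 0 0 10;0 .03 0 0 0 0 10;0 .03 0 0 0 0 10;0 .03 0 0 0 0 10'
python3 -m creep '0 .03 0 0 0 0 10;0 .03 0 0 0 0 10;0 .03 0 0 0 0 10;0 .03 0 0 0 0 10;0 .03 0 0 0 0 10;0 .03 0 0 0 0 10;0 .03 0 0 0 0 10;0 .03 0 0 0 0 10'
python3 -m creep '.002 .03 0 0 0 0 10;.002 .02 0 0 0 0 10;.002 .01 0 0 0 0 10;0 .005 0 0 0 0 10;0 0 0 0 0 0 10;0 0 0 0 0 0 10'
```

```text
[166. 110.] [473. 269.]
-0.05 [ 4.633e+00 -2.030e-01  7.380e+01  7.000e-03] 0.6143646984109702
0 [ 4.244 -0.359 74.988  0.   ] 0.5825204174746373
0.03 [ 4.0610e+00 -3.9700e-01  7.5594e+01 -4.0000e-03] 0.5783986460585733
0.06 [ 4.023 -0.364 76.572  0.   ] 0.588174089635523
0.1 [ 4.0250e+00 -4.0400e-01  7.7706e+01 -5.0000e-03] 0.6235900675755969
time: 11.42
tool_pos: [619.6, -80.1, 310.2]
tcp_rot: [3.14, 0.01, -0.297]
contact_force: [0.2, -0.4, -3.0]
grip_width: 29.4
finger_force: 30.0
time: 12.08
tool_pos: [619.5, 160.2, 310.1]
tcp_rot: [3.138, 0.01, -0.297]
contact_force: [0.7, -0.5, -2.1]
grip_width: 29.1
finger_force: 30.0
time: 12.58
tool_pos: [625.5, 222.5, 311.7]
tcp_rot: [3.139, 0.006, -0.298]
contact_force: [1.1, -0.6, -2.3]
grip_width: 29.4
finger_force: 30.0
```

```bash
python3 -m creep '-.001 .013 -.02 0 0 0 10;0 0 -.025 0 0 0 10;0 0 -.02 0 0 0 10;0 0 -.015 0 0 0 10;0 0 -.009 0 0 0 10;0 0 0 0 0 0 10;0 0 0 0 0 0 10;0 0 0 0 0 0 10'
python3 - <<'E'
from h import *
o=st(); ci=viewer.camera_info('scene'); im=viewer.capture('scene')[:,:,::-1].copy(); cv2.imwrite('pics/s3raw.png',im)
T=np.array(o['tool_pos']); Rt=R.from_euler('xyz',o['tcp_rot'])
x0,y0,s=380,190,4; big=cv2.resize(im[y0:y0+140,x0:x0+160],None,fx=s,fy=s,interpolation=2)
a=np.linspace(0,2*np.pi,120)
for P,col in((T+Rt.apply(np.c_[4.1+78*np.cos(a),78*np.sin(a),75.5+0*a]),(255,0,255)),(np.c_[628.3+70*np.cos(a),234.5+70*np.sin(a),125+0*a],(0,0,255)),(np.c_[628.3+70*np.cos(a),234.5+70*np.sin(a),50+0*a],(0,0,255))):
    for p in proj(ci,P): cv2.circle(big,(int((p[0]-x0+.5)*s),int((p[1]-y0+.5)*s)),1,col,-1)
cv2.imwrite('pics/s3.png',big)
E
```

```text
time: 13.25
tool_pos: [625.0, 236.1, 225.1]
tcp_rot: [-3.141, 0.003, -0.298]
contact_force: [-0.1, 0.1, -1.9]
grip_width: 29.4
finger_force: 30.0
t 13.25 tcp [625.  236.1 225.1] rot [-3.141e+00  3.000e-03 -2.980e-01] q [0.25 0.66 1.18 0.   1.31 2.11] F [-0.1  0.1 -1.9] w 29.4 30.0
```

View pics/s3.png

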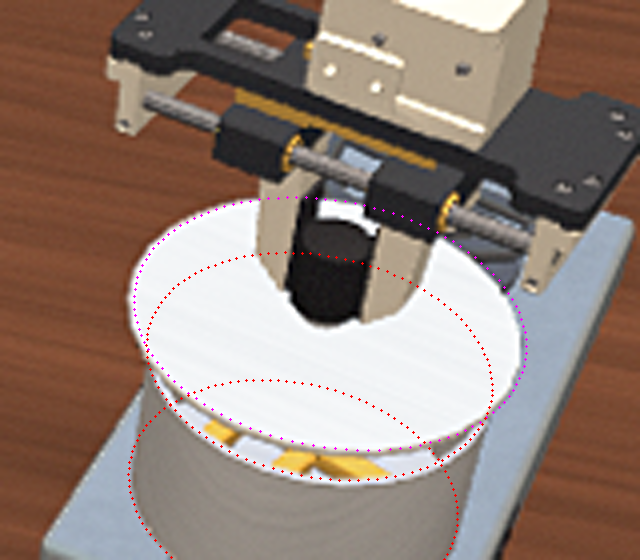

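The magenta flange overlay matches the cover to about 1.4 mm. The bowl rim overlay is shifted the same way, so they are aligned relative to each other, and the cover looks level with the buckle visible below it. Now I lower slowly.

```bash
python3 -m creep '0 0 -.004 0 0 0 10;0 0 -.004 0 0 0 10;0 0 -.004 0 0 0 10;0 0 -.002 0 0 0 10;0 0 0 0 0 0 10;0 0 0 0 0 0 10'
python3 -m creep '0 0 -.002 0 0 0 10;0 0 -.001 0 0 0 10;0 0 0 0 0 0 10;0 0 0 0 0 0 10'
```

```text
time: 13.8
tool_pos: [624.2, 236.6, 209.3]
tcp_rot: [3.141, 0.005, -0.297]
contact_force: [0.5, -0.5, -1.4]
grip_width: 29.6
finger_force: 30.0
time: 14.13
tool_pos: [624.3, 236.5, 206.6]
tcp_rot: [3.141, 0.005, -0.297]
contact_force: [-0.0, -0.2, -2.4]
grip_width: 29.5
finger_force: 30.0
```

```bash
python3 -m creep '0 0 -.001 0 0 0 10;0 0 -.0005 0 0 0 10;0 0 0 0 0 0 10;0 0 0 0 0 0 10'
python3 -m creep '0 0 -.001 0 0 0 10;0 0 -.0005 0 0 0 10;0 0 0 0 0 0 10;0 0 0 0 0 0 10'
```

```text
time: 14.47
tool_pos: [624.3, 236.5, 205.1]
tcp_rot: [3.141, 0.005, -0.297]
contact_force: [-0.1, 0.1, -3.0]
grip_width: 29.3
finger_force: 30.0
time: 14.8
tool_pos: [624.3, 236.5, 203.6]
tcp_rot: [3.141, 0.005, -0.297]
contact_force: [0.1, -0.6, -2.4]
grip_width: 29.4
finger_force: 30.0
```

```bash
python3 -m creep '0 0 -.001 0 0 0 10;0 0 -.0005 0 0 0 10;0 0 0 0 0 0 10;0 0 0 0 0 0 10'
python3 -m creep '0 0 -.0005 0 0 0 10;0 0 -.0005 0 0 0 10;0 0 0 0 0 0 10;0 0 0 0 0 0 10'
```

```text
time: 15.13
tool_pos: [624.3, 236.5, 202.9]
tcp_rot: [3.141, 0.004, -0.297]
contact_force: [-4.2, -2.0, 5.6]
grip_width: 29.4
finger_force: 30.0
time: 15.47
tool_pos: [624.3, 236.4, 202.8]
tcp_rot: [3.142, 0.004, -0.297]
contact_force: [-6.4, -2.9, 9.5]
grip_width: 29.4
finger_force: 30.0
```

```bash
python3 -m creep '0 0 .001 0 0 0 10;0 0 0 0 0 0 34;0 0 0 0 0 0 36;0 0 0 0 0 0 40;0 0 0 0 0 0 60;0 0 0 0 0 0 100;0 0 0 0 0 0 100;0 0 0 0 0 0 100'
python3 -m creep '0 0 0 0 0 0 100;0 0 0 0 0 0 100;0 0 .03 0 0 0 100;0 0 .035 0 0 0 100;0 0 .035 0 0 0 100;0 0 .03 0 0 0 100;-.03 .005 0 0 0 0 100;-.03 .005 0 0 0 0 100'
python3 -m creep '-.03 .005 0 0 0 0 100;-.03 .005 0 0 0 0 100;-.03 .005 0 0 0 0 100;-.03 .005 0 0 0 0 100;0 0 0 0 0 0 100;0 0 0 0 0 0 100'
python3 - <<'E'
from h import *
o=st(); ci=viewer.camera_info('scene'); im=viewer.capture('scene')[:,:,::-1].copy(); w=viewer.capture('wrist')[:,:,::-1].copy(); cw=viewer.camera_info('wrist')
cv2.imwrite('pics/w6.png',w); np.save('cw6.npy',np.r_[cw['origin'],cw['rotation']])
x0,y0,s=385,200,2.8; big=cv2.resize(im[y0:y0+145,x0:x0+145],None,fx=s,fy=s,interpolation=2)
a=np.linspace(0,2*np.pi,90)
ov=((628.3,234.5,78,130,(255,0,255)),)
for x,y,r,z,col in ov:
    P=np.c_[x+r*np.cos(a),y+r*np.sin(a),z+0*a]
    for p in proj(ci,P): cv2.circle(big,(int((p[0]-x0+.5)*s),int((p[1]-y0+.5)*s)),1,col,-1)
    for p in proj(cw,P,True): 
        if 0<p[0]<640 and 0<p[1]<480: cv2.circle(w,(int(p[0]),int(p[1])),1,col,-1)
w2=cv2.resize(w,(394,296)); big=big[:406,:406]; o=np.zeros((406,800,3),np.uint8); o[:big.shape[0],:big.shape[1]]=big; o[:296,406:800]=w2
cv2.imwrite('pics/sw6.png',o)
E
```

```text
time: 16.13
tool_pos: [624.3, 236.5, 202.0]
tcp_rot: [3.141, 0.005, -0.297]
contact_force: [0.5, 0.2, 0.4]
grip_width: 59.0
finger_force: 0.0
time: 16.8
tool_pos: [565.3, 246.3, 334.3]
tcp_rot: [-3.139, 0.0, -0.299]
contact_force: [-0.4, 0.5, -0.9]
grip_width: 91.7
finger_force: 0.0
time: 17.3
tool_pos: [443.3, 266.9, 333.0]
tcp_rot: [-3.141, 0.004, -0.295]
contact_force: [0.3, -0.0, -0.4]
grip_width: 92.0
finger_force: 0.0
t 17.3 tcp [443.3 266.9 333. ] rot [-3.141  0.004 -0.295] q [0.39 0.3  1.47 0.   1.37 2.26] F [ 0.3 -0.  -0.4] w 92.0 0.0
```

View pics/sw6.png

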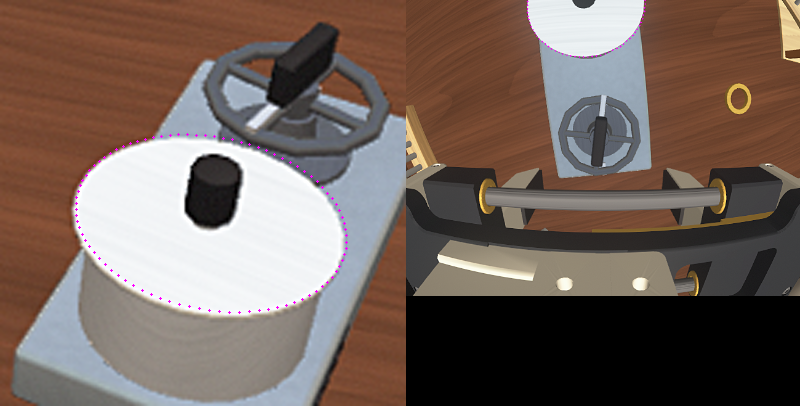

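The cover sits seated and level: the z=130 overlay lies on the flange edge all round. Wrist view: the wheel hub is near full-resolution pixel (315,220) and the bar is roughly vertical in the image. Next I measure the bar while turning the wrist back.

```bash
for i in 1 2 3; do :; done
python3 -m creep '0 0 0 0 0 .125 100;0 0 0 0 0 .125 100;0 0 0 0 0 .125 100;0 0 0 0 0 .125 100;0 0 0 0 0 .125 100;0 0 0 0 0 .125 100;0 0 0 0 0 .125 100;0 0 0 0 0 .125 100'
python3 -m creep '0 0 0 0 0 .125 100;0 0 0 0 0 .125 100;0 0 0 0 0 .125 100;0 0 0 0 0 .125 100;0 0 0 0 0 .125 100;0 0 0 0 0 .125 100;0 0 0 0 0 .125 100;0 0 0 0 0 .125 100'
python3 -m creep '0 0 0 0 0 .125 100;0 0 0 0 0 .125 100;0 0 0 0 0 .125 100;0 0 0 0 0 .125 100;0 0 0 0 0 .125 100;0 0 0 0 0 .125 100;0 0 0 0 0 .125 100;0 0 0 0 0 .125 100'
python3 - <<'E'
from h import *
st(); im=cv2.imread('pics/w6.png'); k=np.load('cw6.npy'); ci=dict(viewer.camera_info('wrist'),origin=k[:3],rotation=k[3:])
v=im.max(2); m=((v<48).astype(np.uint8)); m[:150]=0; m[275:]=0; m[:,:280]=0; m[:,360:]=0
for c in cv2.findContours(m,cv2.RETR_EXTERNAL,cv2.CHAIN_APPROX_NONE)[0]:
    if cv2.contourArea(c)<150: continue
    pts=np.array([onplane(ci,*p[0],137,True)[:2] for p in c],np.float32); print(cv2.boundingRect(c),cv2.minAreaRect(pts))
cv2.imwrite('pics/bar.png',cv2.resize(im[130:300,240:400],None,fx=3,fy=3,interpolation=2))
E
```

```text
time: 18.07
tool_pos: [445.7, 266.2, 331.7]
tcp_rot: [3.141, 0.005, 0.708]
contact_force: [0.0, -0.1, 0.3]
grip_width: 91.9
finger_force: 0.0
time: 18.73
tool_pos: [445.7, 266.2, 331.7]
tcp_rot: [3.141, 0.005, 1.708]
contact_force: [-0.2, 0.3, 0.5]
grip_width: 91.7
finger_force: 0.0
time: 19.4
tool_pos: [445.7, 266.1, 331.7]
tcp_rot: [3.141, 0.005, 2.708]
contact_force: [0.5, -0.3, -0.8]
grip_width: 91.8
finger_force: 0.0
t 19.4 tcp [445.7 266.1 331.7] rot [3.141 0.005 2.708] q [ 0.39  0.3   1.47 -0.    1.36 -0.74] F [ 0.5 -0.3 -0.8] w 91.8 0.0
```

View pics/bar.png

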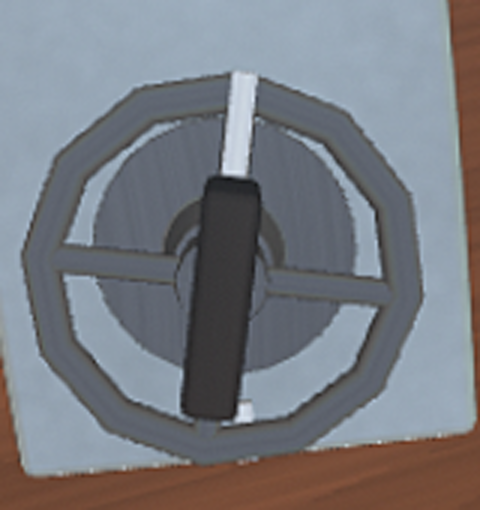

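The bar's top face runs from crop (233,179) to (211,416), i.e. full-resolution pixels (317.7,189.7) to (310.3,268.7). The wheel rim's centre is near pixel (314.3,218.7).

```bash
python3 - <<'E'
from h import *
k=np.load('cw6.npy'); ci=dict(viewer.camera_info('wrist'),origin=k[:3],rotation=k[3:])
A=onplane(ci,317.7,189.7,139,True);B=onplane(ci,310.3,268.7,139,True);d=A-B
print(A,B,(A+B)/2,'yaw',np.arctan2(d[1],d[0]),'len',np.hypot(*d[:2])); print('wheel',onplane(ci,314.3,218.7,101,True))
a=np.linspace(0,6.2832,400); T=np.array([[241.,73],[24,257],[422,292],[205,460],[135,92],[345,118],[110,430],[300,443]])/3+[240,130]
from scipy.spatial import cKDTree
f=lambda p: cKDTree(proj(ci,np.c_[p[0]+62*np.cos(a),p[1]+62*np.sin(a),101+0*a],True)).query(T)[0]
s=least_squares(f,[442,268]); print(s.x,f(s.x))
E
```

```text
[474.35304006 259.37792827 139.        ] [414.25955856 284.18714564 139.        ] [444.30629931 271.78253695 139.        ] yaw -0.39152929508988266 len 65.0132585248425
wheel [445.51407884 271.5873834  101.        ]
[443.04547378 273.05967831] [2.02312128 2.87577678 1.23885872 2.62571559 2.37118983 3.01199572
 1.82866735 3.2381762 ]
```

```bash
python3 -m creep '-.0022 .0049 -.03 0 0 .042 70;0 0 -.03 0 0 0 50;0 0 -.03 0 0 0 50;0 0 -.03 0 0 0 50;0 0 -.025 0 0 0 50;0 0 -.013 0 0 0 50;0 0 0 0 0 0 50;0 0 0 0 0 0 50'
python3 -m creep '0 0 0 0 0 0 5;0 0 0 0 0 0 5;0 0 0 0 0 0 5;0 0 0 0 0 0 5;0 0 0 0 0 0 5;0 0 0 0 0 0 5;0 0 0 0 0 0 5'
```

```text
time: 20.07
tool_pos: [443.0, 271.1, 173.5]
tcp_rot: [-3.141, 0.004, 2.744]
contact_force: [0.7, -0.3, -0.4]
grip_width: 47.0
finger_force: 0.0
time: 20.65
tool_pos: [442.6, 272.3, 174.8]
tcp_rot: [3.138, 0.006, 2.745]
contact_force: [1.6, 5.7, 1.1]
grip_width: 15.7
finger_force: 30.0
```

```bash
python3 -m creep '0 0 0 0 0 -.05 5;0 0 0 0 0 -.1 5;0 0 0 0 0 -.1 5;0 0 0 0 0 -.1 5;0 0 0 0 0 -.1 5;0 0 0 0 0 -.1 5;0 0 0 0 0 -.1 5;0 0 0 0 0 -.1 5'
python3 -c "
from h import *
o=st();print(o['moment'])"
```

```text
time: 21.32
tool_pos: [442.6, 272.2, 174.8]
tcp_rot: [3.138, 0.004, 1.99]
contact_force: [1.6, 3.9, 1.4]
grip_width: 15.5
finger_force: 30.0
t 21.32 tcp [442.6 272.2 174.8] rot [3.138 0.004 1.99 ] q [ 0.41  0.46  1.7  -0.01  0.98 -0.01] F [1.6 3.9 1.4] w 15.5 30.0
[ 0.48921397 -0.13409136  0.12730713]
```

Turning works, with about 0.13 N m measured. I keep going: roughly 2.2 rad more.

```bash
python3 -m creep '0 0 0 0 0 -.1 5;0 0 0 0 0 -.1 5;0 0 0 0 0 -.1 5;0 0 0 0 0 -.1 5;0 0 0 0 0 -.1 5;0 0 0 0 0 -.1 5;0 0 0 0 0 -.1 5;0 0 0 0 0 -.1 5'
python3 -m creep '0 0 0 0 0 -.1 5;0 0 0 0 0 -.1 5;0 0 0 0 0 -.1 5;0 0 0 0 0 -.1 5;0 0 0 0 0 -.1 5;0 0 0 0 0 -.1 5;0 0 0 0 0 -.1 5;0 0 0 0 0 -.1 5'
python3 -m creep '0 0 0 0 0 -.1 5;0 0 0 0 0 -.1 5;0 0 0 0 0 -.1 5;0 0 0 0 0 -.1 5;0 0 0 0 0 0 5'
python3 -c "
from h import *
o=st();print(o['moment'])"
```

```text
time: 21.98
tool_pos: [442.5, 272.2, 174.8]
tcp_rot: [3.14, 0.003, 1.19]
contact_force: [0.8, 4.8, 1.8]
grip_width: 15.8
finger_force: 30.0
time: 22.65
tool_pos: [442.4, 272.3, 174.8]
tcp_rot: [-3.141, 0.003, 0.39]
contact_force: [0.8, 5.0, 1.8]
grip_width: 16.0
finger_force: 30.0
time: 23.07
tool_pos: [442.4, 272.4, 174.8]
tcp_rot: [-3.14, 0.004, -0.011]
contact_force: [0.5, 6.0, 1.7]
grip_width: 15.7
finger_force: 30.0
t 23.07 tcp [442.4 272.4 174.8] rot [-3.14   0.004 -0.011] q [0.4  0.46 1.7  0.   0.99 1.98] F [0.5 6.  1.7] w 15.7 30.0
[ 0.74128286  0.07770285 -0.10079659]
```

```bash
for x in 1; do python3 -m creep '0 0 0 0 0 -.05 5;0 0 0 0 0 -.05 5;0 0 0 0 0 -.03 5;0 0 0 0 0 0 5'; done
python3 -c "
from h import *
o=st();print(o['moment'])"
python3 -m creep '0 0 0 0 0 -.03 5;0 0 0 0 0 -.03 5;0 0 0 0 0 0 5;0 0 0 0 0 0 5'
python3 -c "
from h import *
o=st();print(o['moment'],o['tau'])"
```

```text
time: 23.4
tool_pos: [442.4, 272.4, 174.8]
tcp_rot: [-3.14, 0.004, -0.137]
contact_force: [-0.2, 5.1, 1.6]
grip_width: 15.6
finger_force: 30.0
t 23.4 tcp [442.4 272.4 174.8] rot [-3.14   0.004 -0.137] q [0.4  0.46 1.7  0.   0.98 2.11] F [-0.2  5.1  1.6] w 15.6 30.0
[ 0.78836458  0.17161781 -0.02017812]
time: 23.73
tool_pos: [442.4, 272.4, 174.8]
tcp_rot: [-3.14, 0.004, -0.194]
contact_force: [0.4, 5.1, 1.4]
grip_width: 15.2
finger_force: 30.1
t 23.73 tcp [442.4 272.4 174.8] rot [-3.14   0.004 -0.194] q [0.4  0.46 1.7  0.   0.98 2.17] F [0.4 5.1 1.4] w 15.2 30.1
[0.8009189  0.0988314  0.45176368] [ -2.6780013  -44.22631502 -18.84160817  -0.90830404   0.43514829
   0.51436337]
```

The z moment jumped to 0.45 N m, so the wheel is at its stop. One more small push, then release.

```bash
python3 -m creep '0 0 0 0 0 -.03 5;0 0 0 0 0 -.02 5;0 0 0 0 0 0 5;0 0 0 0 0 0 5'
python3 -c "
from h import *
o=st();print(o['moment'])"
python3 -m creep '0 0 0 0 0 0 50;0 0 0 0 0 0 50;0 0 0 0 0 0 50;0 0 0 0 0 0 50;0 0 0 0 0 0 50;0 0 .03 0 0 0 50;0 0 .035 0 0 0 50;0 0 .035 0 0 0 50'
python3 -m creep '0 0 .035 0 0 0 50;-.02 0 .035 0 0 0 50;-.02 -.03 0 0 0 0 50;0 -.03 0 0 0 0 50;0 -.03 0 0 0 0 50;0 -.03 0 0 0 0 50;0 0 0 0 0 0 50;0 0 0 0 0 0 50'
python3 - <<'E'
from h import *
st(); a=viewer.capture('top')[:,:,::-1]; b=viewer.capture('scene')[:,:,::-1]; 
cv2.imwrite('pics/fin.png',np.hstack([cv2.resize(a[180:390,110:260],(400,560)),cv2.resize(b[180:380,385:545],(400,560))]))
E
```

```text
time: 24.07
tool_pos: [442.1, 272.4, 174.8]
tcp_rot: [-3.14, 0.004, -0.243]
contact_force: [-1.2, 5.1, 1.4]
grip_width: 16.3
finger_force: 31.1
t 24.07 tcp [442.1 272.4 174.8] rot [-3.14   0.004 -0.243] q [0.4  0.46 1.7  0.   0.98 2.21] F [-1.2  5.1  1.4] w 16.3 31.1
[0.83848049 0.27841848 0.76936459]
time: 24.73
tool_pos: [441.7, 271.0, 274.7]
tcp_rot: [3.139, 0.007, -0.246]
contact_force: [0.7, 1.3, 0.8]
grip_width: 45.7
finger_force: 0.0
time: 25.4
tool_pos: [402.1, 150.3, 344.3]
tcp_rot: [3.141, 0.005, -0.248]
contact_force: [0.4, 1.4, 0.9]
grip_width: 45.9
finger_force: 0.0
t 25.4 tcp [402.1 150.3 344.3] rot [ 3.141  0.005 -0.248] q [0.18 0.13 1.67 0.   1.36 2.  ] F [0.4 1.4 0.9] w 45.9 0.0
```

View pics/fin.png

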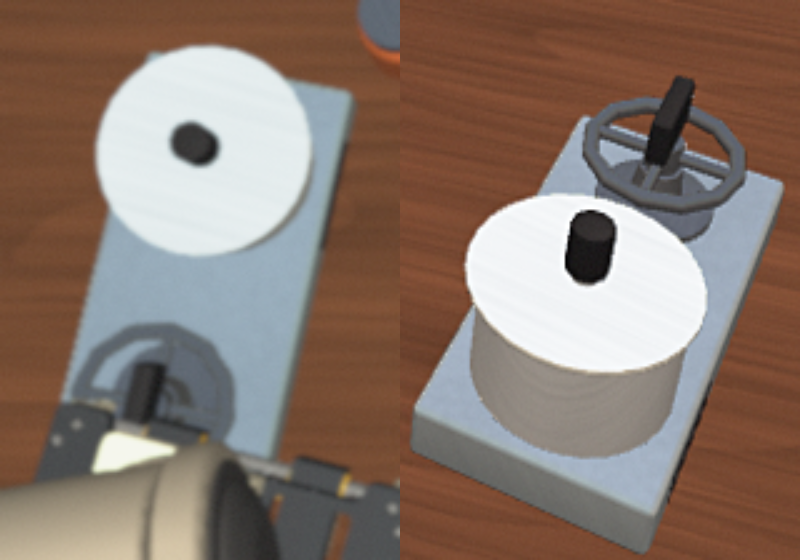

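The final view shows the cover still seated and level, with its knob centred. The bar now lies along the tumbler's axis with the pointer at the near end, and the gripper is clear, so I hand in.

```bash
python3 -c "
from plant import order
print(order.close_job())"
```

```text
the job is handed in; nothing more can be done
None
```

The job is handed in: the buckle is in the bowl, the cover looked seated and level in the last pictures, the timer wheel was turned until the moment jumped at its stop, and the arm was clear. The hand-in returned no verdict.

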